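Check the gas pressure of the soda keg with a push-on gauge

ROBOT

A 6-joint arm with a two-finger parallel gripper is mounted at the origin on the work surface. World frame = base frame: x ahead of the robot, y to its left, z up, the work surface at z = 0. Lengths are in m, angles in rad, forces in N, time in s.
With the tool pointing down it reaches from about 0.425 to 0.95 m from the base axis. Payload 3.5 kg.
Tool frame: the origin (TCP) lies at the very end of the fingers, on their centre line; the grasp point (between the pads) lies 19 mm behind it (ctrl.grip_point_offset is the distance from the TCP to the grasp point, in m); z points along the fingers, y is the line along which they close (so a half turn about z gives the same grasp; the last joint's range is limited). The gripper opens to 85 mm and grips with 20 to 120 N. Pads are 22 mm wide; open, the fingers measure 114 mm over their backs; the gripper's body (76 mm by 85 mm) begins 54 mm behind the grasp point. The pads swing forward as they close: fully open they stand 13 mm farther back than shut.
Start: joints at [1.003, 0.286, 1.577, -0, 1.279, -0.15], TCP at [0.274, 0.617, 0.231] pointing down, gripper open.
Joint ranges: [-2.77, 2.77], [-0.9, 2.22], [0.21, 2.48], [-1.53, 4.67], [0.24, 2.81], [-2.84, 2.84]. Speed limits (rad/s): [2.79, 2.79, 3.14, 3.14, 3.14, 3.14].

INTERFACE

Orientations are given as a unit quaternion [x, y, z, w].
In Python, from plant import telemetry, vision, ctrl gives the robot as it stands.
- The arm moves only by the tool arm_command, never from a script. Its argument "series" is one flat list of numbers, 7 for each row, row after row: the shift along the tool's x, y, z in cm, then the turn, a rotation vector about the tool's x, y, z in degrees, then the closure, from 0 (fully open) to 1 (shut). A call has 1 to 10 rows; each row is the pose to reach, as a shift and turn from the pose commanded when the call began, along the tool's axes at that moment; what a row does not reach only later rows make up. A row lasts 1/12 s, in which the tool goes at most 41.7 mm and 7.16 degrees, less where a joint would pass 70% of its speed; a pose out of reach is approached as far as the arm can. A call with a gripper value outside its range is refused whole. The fingers move at their own pace and stop on an object; "force" is the grip in N (left out, the last holds). Time passes only in rows, so rows that repeat a pose let the fingers close. It gives the time, the measured TCP pose, the force, the opening and the grip force at its end, in the units of the state.
- telemetry.get_state(): the state, without advancing time (a new reading comes with each control period).
- vision.read_camera(name): name is "scene" or "top" or "wrist"; returns a dict with "color" (480x640x3 uint8, blue, green, red), "K" (3x3 intrinsics, pixels), "rvec" (rotation vector, rad) and "tvec" (3), from world to camera coordinates, as OpenCV has them; the wrist camera has in their place "T_tool_cam" (4x4, takes a point from camera to tool coordinates, whose origin is the TCP and whose axes are the flange's). Camera axes: x right, y down, z forward; pixel columns grow to the right and rows downward; lengths in m; the calibration is good to about 2 mm. The wrist camera is an equidistant fisheye: a pixel r from the principal point sees the ray r / f radians off the axis. A picture is of the moment at which its call begins: read the wrist's pose just before it. There is no depth.
- ctrl.sign_off(): hands the job in; it is judged then, once.
The state is a dict: "time": time; "qpos": joint angles; "dq": joint speeds; "joint_efforts": joint torques, N m; "eef_pos": TCP position; "tcp_rot": TCP orientation; "contact_force": force on the tool from outside, world axes, zero at the start; "wrist_torque": the same for the moment, N m; "opening": opening from 0.0 (shut) to 1.0 (fully open); "finger_force": force on a finger pad.
Only numpy, scipy, OpenCV 4.12 (cv2) and the standard library are available. Lean on these libraries where they do the work, as an engineer would, in place of code of your own. Each camera call takes 0.05 s, during which the arm holds its last target. There are 200 camera calls.

TASK

Check the gas in the small steel soda keg: lift the push-on gauge out of its wooden stand and press its mouth straight down on the keg's brass valve stem, firmly but gently (about 13 N, never more than 18 N), and keep it pressed for a good second so that the gas pushes the reading rod out. Then hang the gauge back in its stand, upright with its flange down on the wood, the rod still standing out so that it can be read. Leave everything else on the counter where it is.

Things in the scene. Friction and masses are not known exactly. Their poses are not given: they have to be found in the camera images.
- gauge_grip (a point): middle of the gauge's aluminium grip (diameter 24, 40 high), on its axis (z up), 85 mm above the lip of its mouth and 21 mm above the top of its flange (diameter 40). Grasp here from above: the flange stops the gauge from slipping up through the fingers. The rod's end cap tops the grip by 3 mm, up to 21 mm when the rod is out
- gauge_mouth (a point): centre of the gauge's mouth at the lip, with the nozzle unpressed; z up along the axis. The mouth is 24 mm wide at the lip and narrows within 8 mm to a bore of 17 mm; the seat at the bore's end lies 22 mm above the lip: the valve stem must go in until its rim meets the seat. The nozzle then springs into the barrel: 3 N to begin, 6 N per mm more, at most 5 mm
- rod (a joint): how far the reading rod stands out of the gauge (m): 0 at the start, about 0.005 to 0.013 once a pressure has been read (unknown beforehand). Only the gas pushes it out, while the gauge is seated on the valve; then it stays by its own friction (1.6 N) unless pushed back
- keg_neck (a point): top of the keg's neck (diameter 40), on its axis, 115 mm above the counter; z up. From here rises the upright brass valve stem, diameter 14, with a sprung core. Its rim stands 26 to 52 mm above this point: how far is not measured and must be felt or seen. Under 8 N the gauge does not seal and the reading does not count; over 18 N harms the valve
- stand_hole (a point): centre of the hole's mouth in the top of the wooden stand (block 84 x 84, 68 high, fixed); z up. The hole goes straight through, diameter 34, with a 3 mm chamfer. With the gauge hanging in it by its flange, gauge_grip is 25 mm above this point and the lip of the mouth 60 mm below it
- flask_mid (a point): bystander: vacuum flask, brushed steel, diameter 96, height 132, closed domed lid and no valve stem; much like the keg in size; centre half-way up
- can_a_mid (a point): bystander: drinks can, diameter 66, height 118; centre half-way up
- can_b_mid (a point): bystander: drinks can, diameter 66, height 118; centre half-way up
- water_a_mid (a point): bystander: water bottle, diameter 62, height 170; centre half-way up
- water_b_mid (a point): bystander: water bottle, diameter 62, height 170; centre half-way up
- saucer_mid (a point): bystander: saucer, diameter 124, height 14, under the coffee cup; centre half-way up
- cup_mid (a point): bystander: white coffee cup with a handle, diameter 68, height 60, standing on the saucer; centre half-way up
- tumbler_mid (a point): bystander: glass tumbler, diameter 70, height 90; centre half-way up
- gauge: the push-on pressure gauge, 0.19 kg, round, mouth down in the stand at the start; origin at the lip of its mouth, z up. Heights above the lip: sprung nozzle with rubber skirt 0 to 28 (diameter 29 at most), black barrel 28 to 60 (diameter 28), steel flange 60 to 64 (diameter 40), aluminium grip 64 to 104 (diameter 24), steel rod cap above
- keg: the small steel soda keg with its brass valve stem, body diameter 96, fixed; origin at the centre of its underside
There are look-alikes about, which are no part of the job. What is shaped like the gauge but orange is not meant.

How it is judged:
By the outcome, as a careful person would: the job done as asked, in the order asked, and still so for the second after the job is handed in, with the robot touching nothing.
It also fails if it takes over 64 s, if anything falls off the work surface, if the arm or the gripper's body presses on something with over 40 N, if the wrist force passes 120 N, or if a joint passes its speed limit or range.

## Working session

There is one attempt and no reset: what is moved stays moved. The work goes in short steps, Python scripts to look and compute and a tool call to move; the robot and the scene stay as the last step left them, time stands still between calls to the robot, and variables do not carry over. Pictures are saved under pics/ and viewed, at most 10 in all, crops included, and the job is handed in when it is done.

Besides the shell and the picture viewer there is one more tool, called as name(argument=value, ...), one argument or row to a line, values as JSON. arm_command: Moves the arm, as the interface text tells. Its arguments: {"type":"object","properties":{"series":{"type":"array","items":{"type":"number"}},"force":{"type":"number"}},"required":["series"]}

```bash
mkdir -p pics; ls; python3 - <<'E'
from plant import telemetry, vision, ctrl
import cv2
for n in ["scene","top"]:
    d=vision.read_camera(n); cv2.imwrite(f"pics/{n}0.png",d["color"]); print(n,d["K"],d["rvec"],d["tvec"])
print(telemetry.get_state(), ctrl.grip_point_offset)
E
```

```text
pics
scene [[500.28704331   0.         312.10007057]
 [  0.         500.28704331 235.09531497]
 [  0.           0.           1.        ]] [ 2.06312713  1.653169   -0.48648274] [-0.10811812 -0.3964116   1.33760824]
top [[449.18151705   0.         318.67027388]
 [  0.         449.18151705 240.89242963]
 [  0.           0.           1.        ]] [ 2.19080877 -2.17080954  0.11267557] [-0.0070701   0.57474726  0.78570646]
{'time': 0.1, 'qpos': array([ 1.00302074e+00,  2.87112898e-01,  1.57803098e+00, -4.48797519e-08,
        1.27859791e+00, -1.49992737e-01]), 'dq': array([ 0.00242291,  0.00110261, -0.00132627, -0.00068069, -0.00128664,
       -0.00068191]), 'joint_efforts': array([ 9.16278659e-04, -4.07290077e+01, -2.93702781e+01, -1.36667641e-04,
        3.32483185e-03,  2.98844256e-06]), 'eef_pos': array([0.27351707, 0.61645208, 0.23006141]), 'tcp_rot': array([ 2.07375424e-01,  9.78260844e-01, -1.00611581e-03, -3.77400734e-04]), 'contact_force': array([-0.06216793,  0.5952193 ,  0.00942823]), 'wrist_torque': array([ 0.03887068, -0.03319208, -0.07628218]), 'finger_force': 0.0, 'opening': 0.9969948642786446} 0.0187
```

View pics/scene0.png

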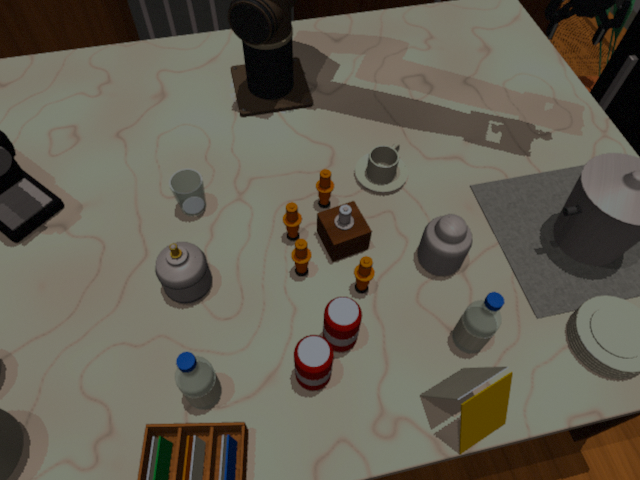

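View pics/top0.png

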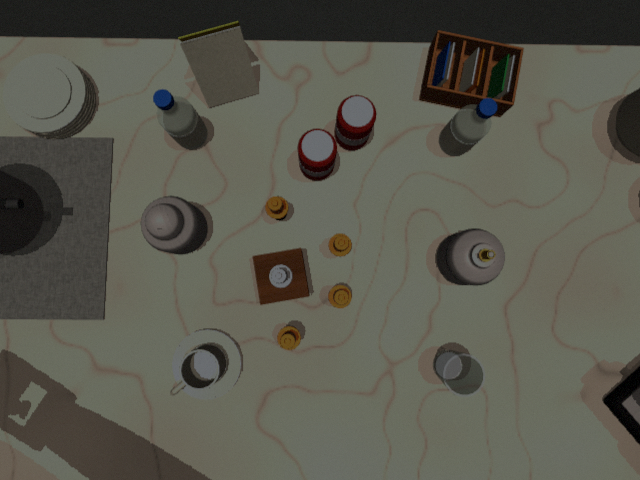

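Scene picture: the gauge is in its wooden stand at (345,215). Four orange look-alikes stand at (325,185), (292,220), (301,257) and (364,273), and I reject them by colour. The keg with the brass stem is at (184,270). The flask at (445,243) has no stem, so it's rejected. In the top picture, the gauge is at (281,275) and the keg stem at (484,254). Next I'll make one enlarged crop of each.

```bash
cat > h.py <<'E'
import numpy as np, cv2
from plant import telemetry, vision, ctrl
from scipy.spatial.transform import Rotation as R
_c={}
def cam(n):
    if n not in _c: _c[n]=vision.read_camera(n)
    return _c[n]
def ray(n,u,v):
    d=cam(n); M=cv2.Rodrigues(np.array(d["rvec"],float))[0]
    o=-M.T@np.ravel(d["tvec"]); r=M.T@np.linalg.inv(d["K"])@[u,v,1.]
    return o,r/np.linalg.norm(r)
def atz(n,u,v,z):
    o,r=ray(n,u,v); return (o+r*(z-o[2])/r[2]).round(4)
def tri(obs):
    A=np.zeros((3,3));b=np.zeros(3)
    for n,u,v in obs:
        o,r=ray(n,u,v);P=np.eye(3)-np.outer(r,r);A+=P;b+=P@o
    return np.linalg.solve(A,b).round(4)
def proj(n,p):
    d=cam(n); return cv2.projectPoints(np.array(p,float).reshape(-1,1,3),np.array(d["rvec"],float),np.array(d["tvec"],float),d["K"],None)[0].reshape(-1,2).round(1)
E
python3 - <<'E'
from h import *
s=cv2.imread("pics/scene0.png");t=cv2.imread("pics/top0.png")
def c(im,u,v): return cv2.resize(im[v:v+75,u:u+100],None,fx=4,fy=4,interpolation=cv2.INTER_CUBIC)
m=np.vstack([np.hstack([c(s,300,190),c(s,135,230)]),np.hstack([c(t,231,238),c(t,425,220)])])
m=cv2.convertScaleAbs(m,alpha=1.7)
cv2.imwrite("pics/crop1.png",m)
for n in("scene","top"): print(n,ray(n,320,240)[0],proj(n,[[0,0,0],[.2735,.6165,.23]]))
print(tri([("scene",345,211),("top",281,275)]),tri([("scene",175,247),("top",485,254)]))
E
```

```text
scene [ 1.06077563 -0.13319884  0.90279601] [[271.7  86.8]
 [569.9  44.4]]
top [0.50113535 0.0079703  0.83457706] [[ 314.6  569.5]
 [-165.   456.5]]
[0.5118 0.0604 0.1062] [ 0.5461 -0.2628  0.1375]
```

View pics/crop1.png

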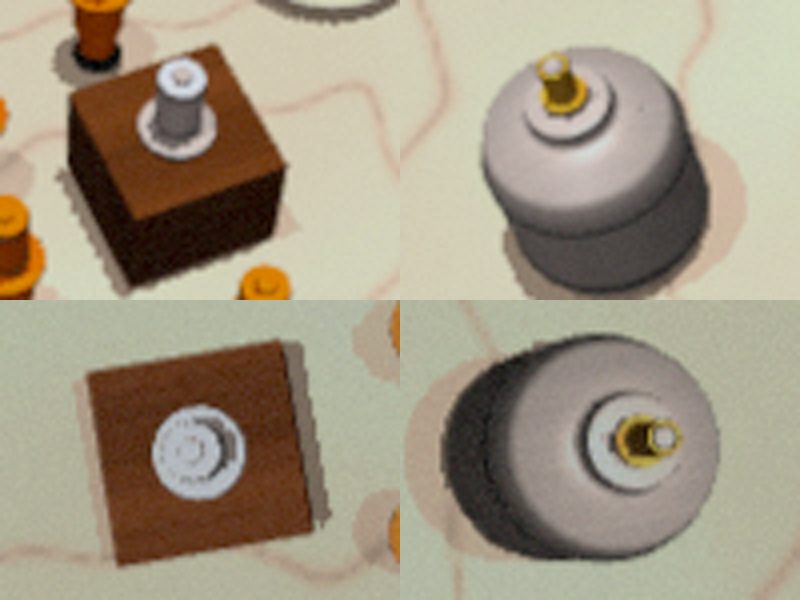

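Crop: the silver grip is in the wooden stand, with its cap at about scene (345.1,208.6) and top (278.5,275.2), and its flange at top (280.1,275.9). The keg's brass rim is at scene (172.6,246.6) and top (490.1,254.1), and its neck disc at scene (176.6,253.9) and top (482.1,255.4). This confirms which is the gauge and which is the keg.

```bash
python3 - <<'E'
from h import *
print("cap",tri([("scene",345.1,208.6),("top",278.5,275.2)]), atz("scene",345.1,208.6,.113),atz("top",278.5,275.2,.115))
print("flange",atz("top",280.1,275.9,.072),atz("scene",343.7,221,.072))
q=np.array([(88,73),(280,42),(312,230),(118,265)])
P=np.array([atz("top",231+(x+.5)/4-.5,238+(y+.5)/4-.5,.068) for x,y in q]);print("stand",P.mean(0),np.linalg.norm(P-np.roll(P,1,0),axis=1),np.degrees(np.arctan2(*(P[1]-P[0])[1::-1])))
print("rim",tri([("scene",172.6,246.6),("top",490.1,254.1)]))
print("neck",tri([("scene",176.6,253.9),("top",482.1,255.4)]),atz("scene",176.6,253.9,.115),atz("top",482.1,255.4,.115))
for z in(.14,.15,.16,.167):print(z,atz("scene",172.6,246.6,z),atz("top",490.1,254.1,z))
for n,u,v in [("y1",340,244),("y2",340,295),("o3",277,208),("o4",289,338)]: print(n,atz("top",u,v,.11))
s=telemetry.get_state();print(R.from_quat(s["tcp_rot"]).as_matrix().round(3))
d=vision.read_camera("wrist");print(d["K"],np.array(d["T_tool_cam"]).round(4))
E
```

```text
cap [0.5109 0.0622 0.1126] [0.5111 0.0613 0.113 ] [0.5111 0.0629 0.115 ]
flange [0.5105 0.0635 0.072 ] [0.512  0.0607 0.072 ]
stand [0.51105 0.06305 0.068  ] [0.08227004 0.08280924 0.0811246  0.08321857] -80.19643239565495
rim [ 0.5461 -0.2678  0.1413]
neck [ 0.5455 -0.266   0.1142] [ 0.5453 -0.2673  0.115 ] [ 0.5458 -0.2643  0.115 ]
0.14 [ 0.5448 -0.2688  0.14  ] [ 0.5464 -0.2674  0.14  ]
0.15 [ 0.5515 -0.2671  0.15  ] [ 0.5457 -0.2634  0.15  ]
0.16 [ 0.5583 -0.2653  0.16  ] [ 0.5451 -0.2595  0.16  ]
0.167 [ 0.563 -0.264  0.167] [ 0.5446 -0.2567  0.167 ]
y1 [ 0.5624 -0.0354  0.11  ]
y2 [ 0.4804 -0.0357  0.11  ]
o3 [0.6203 0.0676 0.11  ]
o4 [0.4119 0.045  0.11  ]
[[-0.914  0.406 -0.   ]
 [ 0.406  0.914 -0.001]
 [ 0.    -0.001 -1.   ]]
[[371.64829954   0.         319.04195315]
 [  0.         371.64829954 246.75460369]
 [  0.           0.           1.        ]] [[ 9.000e-04 -9.653e-01 -2.612e-01  6.580e-02]
 [ 1.000e+00  9.000e-04  2.000e-04 -4.000e-04]
 [ 0.000e+00 -2.612e-01  9.653e-01 -1.416e-01]
 [ 0.000e+00  0.000e+00  0.000e+00  1.000e+00]]
```

arm_command(
  series=[-3,-2.8,0,0,0,-3,0,-6,-5.6,0,0,0,-6,0,-9,-8.4,0,0,0,-9,0,-12,-11.1,0,0,0,-12,0,-15,-13.9,0,0,0,-15,0,-18,-16.7,0,0,0,-18,0,-21,-19.5,0,0,0,-21,0,-24,-22.3,0,0,0,-24,0,-27,-25,0,0,0,-24,0,-30,-27.8,0,0,0,-24,0],
)

```text
time: 1.18
eef_pos: [0.4356, 0.2394, 0.2317]
tcp_rot: [-0.001, 1.0, 0.0, 0.001]
contact_force: [1.2, -0.5, -0.0]
opening: 1.002
finger_force: 0.0
```

arm_command(
  series=[-1.3,-3,0,0,0,0,0,-2.6,-6,0,0,0,0,0,-3.9,-9,0,0,0,0,0,-5.2,-12,0,0,0,0,0,-6.3,-14.7,0,0,0,0,0,-7.1,-16.7,0,0,0,0,0,-7.6,-17.8,0,0,0,0,0,-7.6,-17.8,0,0,0,0,0,-7.6,-17.8,0,0,0,0,0],
)

```text
time: 1.93
eef_pos: [0.5113, 0.0634, 0.2312]
tcp_rot: [-0.0, 1.0, 0.0, -0.0]
contact_force: [0.0, 1.0, 0.9]
opening: 1.003
finger_force: 0.0
```

```bash
cat >> h.py <<'E'
def wproj(p,s=None,d=None):
    s=s or telemetry.get_state(); d=d or cam("wrist")
    Rt=R.from_quat(s["tcp_rot"]).as_matrix(); T=np.array(d["T_tool_cam"])
    q=T[:3,:3].T@(Rt.T@(np.array(p,float)-s["eef_pos"])-T[:3,3])
    th=np.arctan2(np.hypot(q[0],q[1]),q[2]); h=np.hypot(q[0],q[1]); K=d["K"]
    return np.array([K[0,2]+K[0,0]*th*q[0]/h,K[1,2]+K[1,1]*th*q[1]/h]).round(1)
def watz(u,v,z,s=None,d=None):
    s=s or telemetry.get_state(); d=d or cam("wrist");K=d["K"];T=np.array(d["T_tool_cam"])
    a=np.array([(u-K[0,2])/K[0,0],(v-K[1,2])/K[1,1]]);th=np.linalg.norm(a)
    r=np.r_[np.sin(th)*a/th,np.cos(th)]
    M=R.from_quat(s["tcp_rot"]).as_matrix(); r=M@T[:3,:3]@r; o=s["eef_pos"]+M@T[:3,3]
    return (o+r*(z-o[2])/r[2]).round(4)
E
python3 - <<'E'
from h import *
s=telemetry.get_state(); d=cam("wrist")
print(s["eef_pos"],s["tcp_rot"],s["contact_force"])
uv=wproj([.511,.0625,.115],s,d);print(uv,wproj([.511,.0625,.072],s,d))
u,v=int(uv[0]),int(uv[1]);u0=max(0,min(u-100,440));v0=max(0,min(v-75,330));print(u0,v0)
cv2.imwrite("pics/w1.png",cv2.convertScaleAbs(cv2.resize(d["color"][v0:v0+150,u0:u0+200],None,fx=4,fy=4,interpolation=cv2.INTER_CUBIC),alpha=1.5))
E
```

```text
[0.51132106 0.06336714 0.23124363] [-6.93601686e-05  9.99999920e-01  3.20794024e-04 -2.29014138e-04] [0.03508916 1.00232723 0.92444812]
[318.3 241.2] [318.4 228.4]
218 166
```

View pics/w1.png

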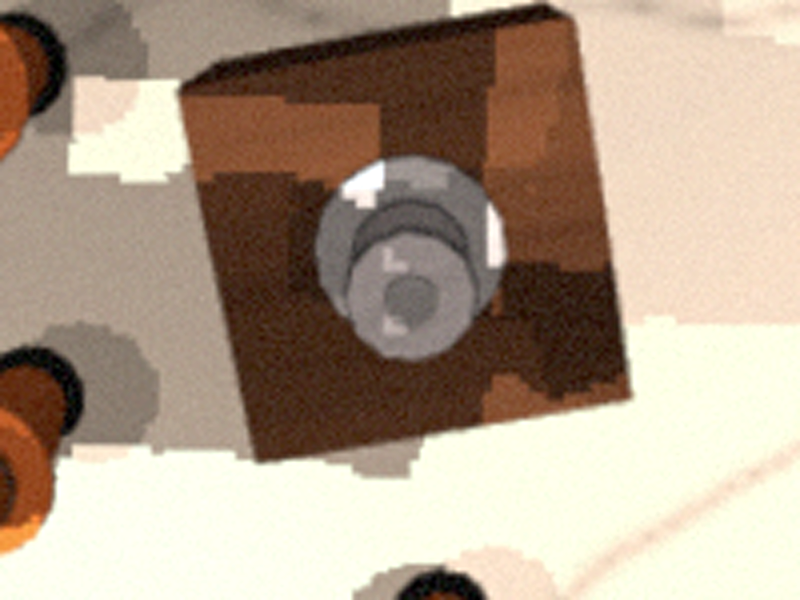

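Wrist crop: the cap centre is at (320.4,240.6), against (318.3,241.2) predicted. That puts the gauge at about (0.5107, 0.064). I'll descend there.

arm_command(
  series=[0.05,0.06,2.5,0,0,0,0,0.05,0.06,5.5,0,0,0,0,0.05,0.06,8.5,0,0,0,0,0.05,0.06,11.5,0,0,0,0,0.05,0.06,13.5,0,0,0,0,0.05,0.06,14.8,0,0,0,0,0.05,0.06,15.5,0,0,0,0,0.05,0.06,15.5,0,0,0,0,0.05,0.06,15.5,0,0,0,0.3,0.05,0.06,15.5,0,0,0,0.5],
  force=60,
)

```text
time: 2.82
eef_pos: [0.5119, 0.0643, 0.0778]
tcp_rot: [-0.001, 1.0, -0.0, 0.001]
contact_force: [-0.2, -0.3, -0.7]
opening: 0.749
finger_force: 0.0
```

arm_command(
  series=[0,0,0,0,0,0,1,0,0,0,0,0,0,1,0,0,0,0,0,0,1,0,0,0,0,0,0,1,0,0,0,0,0,0,1,0,0,0,0,0,0,1,0,0,0,0,0,0,1,0,0,0,0,0,0,1],
  force=60,
)

```text
time: 3.48
eef_pos: [0.5116, 0.0638, 0.0773]
tcp_rot: [-0.001, 1.0, -0.0, 0.001]
contact_force: [-1.0, 1.5, 5.2]
opening: 0.265
finger_force: 58.6
```

arm_command(
  series=[0,0,-0.8,0,0,0,1,0,0,-2.3,0,0,0,1,0,0,-4.5,0,0,0,1,0,0,-7,0,0,0,1,0,0,-10,0,0,0,1,0,0,-13,0,0,0,1,0,0,-16,0,0,0,1,0,0,-18.5,0,0,0,1,0,0,-20,0,0,0,1,0,0,-20,0,0,0,1],
)

```text
time: 4.32
eef_pos: [0.5125, 0.0636, 0.2806]
tcp_rot: [-0.001, 1.0, -0.0, 0.004]
contact_force: [0.6, 0.2, -1.0]
opening: 0.263
finger_force: 58.9
```

```bash
python3 - <<'E'
from h import *
s=telemetry.get_state(); print(s["eef_pos"],s["tcp_rot"],s["contact_force"],s["opening"],s["finger_force"])
print((R.from_quat(s["tcp_rot"]).as_matrix()).round(4))
d=cam("scene");c=[proj("scene",s["eef_pos"]-[0,0,.066])[0],proj("scene",s["eef_pos"]+[0,0,.02])[0]];print(c)
u,v=[int(x) for x in c[0]];u0=max(0,u-67);v0=max(0,v-75);print(u0,v0)
a=cv2.resize(d["color"][v0:v0+120,u0:u0+133],None,fx=3,fy=3,interpolation=cv2.INTER_CUBIC)
w=cam("wrist");b=cv2.resize(w["color"][100:460,120:520],(400,360))
cv2.imwrite("pics/lift.png",cv2.convertScaleAbs(np.hstack([a,b]),alpha=1.5))
E
```

```text
[0.51250215 0.06364887 0.28058312] [-5.42378064e-04  9.99993080e-01 -3.26194985e-04  3.66600529e-03] [ 0.63904785  0.1578598  -0.95400525] 0.26316330088929124 58.89238178730011
[[-1.0e+00 -1.1e-03  7.3e-03]
 [-1.1e-03  1.0e+00 -6.0e-04]
 [-7.3e-03 -7.0e-04 -1.0e+00]]
[array([350.1, 175.3]), array([353.7, 141.4])]
283 100
```

View pics/lift.png

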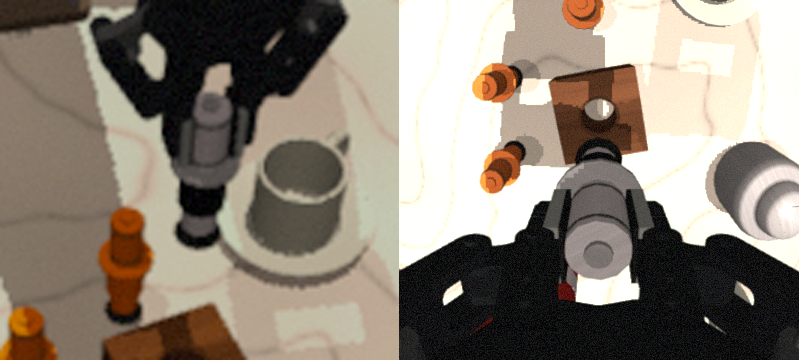

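Lifted: the scene half shows the gauge hanging upright between the fingers. The wrist half shows the grip held, the nozzle below it and the empty hole at (600,112). Next I move over the keg.

arm_command(
  series=[-0.1,-1,0,0,0,0,1,-0.3,-3,0,0,0,0,1,-0.6,-6,0,0,0,0,1,-0.9,-9,0,0,0,0,1,-1.2,-12,0,0,0,0,1,-1.5,-15,0,0,0,0,1,-1.8,-18,0,0,0,0,1,-2.1,-21,0,0,0,0,1,-2.4,-24,0,0,0,0,1,-2.7,-27,0,0,0,0,1],
)

```text
time: 5.25
eef_pos: [0.5369, -0.2079, 0.2734]
tcp_rot: [-0.0, 1.0, 0.001, -0.002]
contact_force: [0.7, -0.2, -1.5]
opening: 0.262
finger_force: 59.0
```

arm_command(
  series=[-0.2,-2.5,0,0,0,0,1,-0.4,-4.3,0,0,0,0,1,-0.6,-5.5,0,0,0,0,1,-0.7,-6,0,0,0,0,1,-0.7,-6,0,0,0,0,1,-0.7,-6,0,0,0,0,1,-0.7,-6,0,0,0,0,1,-0.7,-6,0,0,0,0,1],
)

```text
time: 5.92
eef_pos: [0.5454, -0.2649, 0.2765]
tcp_rot: [-0.001, 1.0, 0.0, 0.0]
contact_force: [0.0, 0.7, -2.7]
opening: 0.26
finger_force: 59.0
```

```bash
cat > look.py <<'E'
from h import *
import sys
s=telemetry.get_state(); M=R.from_quat(s["tcp_rot"]).as_matrix()
print(s["time"],s["eef_pos"].round(4),M[:,2].round(4),s["contact_force"].round(2),s["finger_force"])
w=cam("wrist");lip=s["eef_pos"]+M@[0,0,.066]
print("lip",lip.round(4),wproj(lip,s,w),"rim",wproj([.546,-.2665,.145],s,w),"neck",wproj([.546,-.2665,.115],s,w))
a=cv2.resize(w["color"][150:300,220:420],None,fx=4,fy=4,interpolation=cv2.INTER_CUBIC)
cv2.imwrite(sys.argv[1],cv2.convertScaleAbs(a,alpha=1.5))
E
python3 look.py pics/k1.png
```

```text
5.9167 [ 0.5454 -0.2649  0.2765] [ 1.e-04  2.e-04 -1.e+00] [ 0.02  0.67 -2.69] 59.016748666763306
lip [ 0.5454 -0.2649  0.2105] [319.8 262.9] rim [317.5 237.3] neck [317.6 228.8]
```

View pics/k1.png

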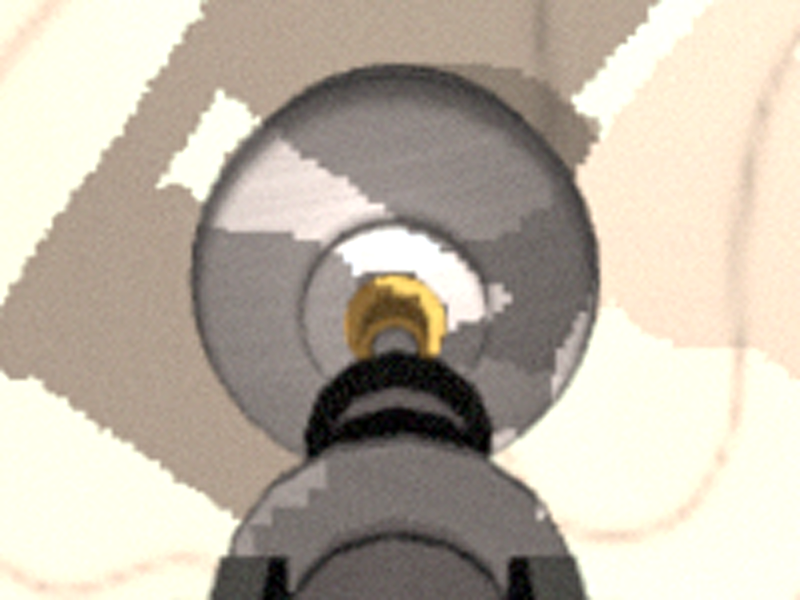

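Wrist view: the neck centre is at about (319,227.6) and the gauge skirt's centre column is 319.4. The stem is therefore in line with the mouth to about 1 mm, at (0.545,-0.2654). I'll descend in stages, watching the force. Seating is expected at a TCP height of about 0.185.

arm_command(
  series=[0,-0.04,0.8,0,0,0,1,0,-0.04,2,0,0,0,1,0,-0.04,3.3,0,0,0,1,0,-0.04,4.6,0,0,0,1,0,-0.04,5.6,0,0,0,1,0,-0.04,6.2,0,0,0,1,0,-0.04,6.5,0,0,0,1,0,-0.04,6.5,0,0,0,1,0,-0.04,6.5,0,0,0,1,0,-0.04,6.5,0,0,0,1],
)

```text
time: 6.8
eef_pos: [0.5458, -0.2669, 0.2123]
tcp_rot: [-0.001, 1.0, -0.001, 0.001]
contact_force: [0.4, -0.5, -1.3]
opening: 0.265
finger_force: 59.0
```

```bash
python3 - <<'E'
from h import *
s=telemetry.get_state(); M=R.from_quat(s["tcp_rot"]).as_matrix()
print(s["eef_pos"].round(4),M[:,2].round(4),s["contact_force"].round(2))
w=cam("wrist");t=cam("scene")
a=cv2.resize(w["color"][170:290,260:380],(400,400),interpolation=cv2.INTER_CUBIC)
b=cv2.resize(t["color"][190:290,130:230],(400,400),interpolation=cv2.INTER_CUBIC)
cv2.imwrite("pics/k2.png",cv2.convertScaleAbs(np.hstack([a,b]),alpha=1.6))
E
```

```text
[ 0.5458 -0.2669  0.2123] [ 0.0014 -0.001  -1.    ] [ 0.38 -0.52 -1.3 ]
```

View pics/k2.png

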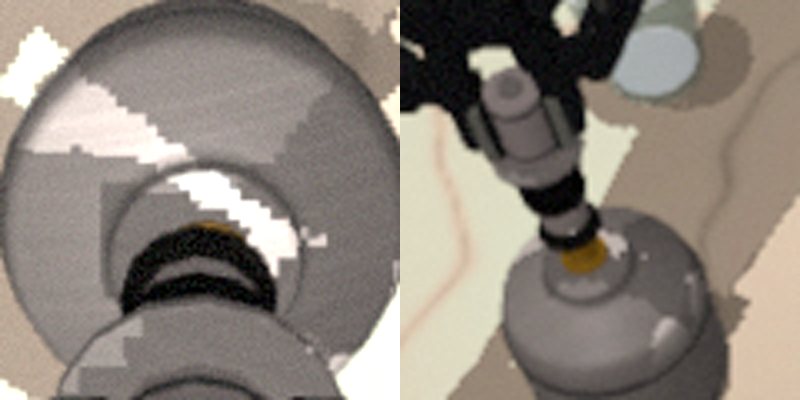

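k2: the mouth is now just over the stem. In the wrist half the neck centre is at 205 and the skirt at 199, so the gauge needs +1.2 mm in y. I'll correct that and lower it.

arm_command(
  series=[0.05,0.12,0,0,0,0,1,0.05,0.12,0.2,0,0,0,1,0.05,0.12,0.4,0,0,0,1,0.05,0.12,0.6,0,0,0,1,0.05,0.12,0.8,0,0,0,1,0.05,0.12,1.0,0,0,0,1,0.05,0.12,1.2,0,0,0,1,0.05,0.12,1.4,0,0,0,1,0.05,0.12,1.5,0,0,0,1,0.05,0.12,1.5,0,0,0,1],
)

```text
time: 7.73
eef_pos: [0.5451, -0.2655, 0.1963]
tcp_rot: [-0.001, 1.0, -0.0, 0.0]
contact_force: [0.9, -0.6, -0.0]
opening: 0.267
finger_force: 59.2
```

arm_command(
  series=[0,0,0.1,0,0,0,1,0,0,0.2,0,0,0,1,0,0,0.2,0,0,0,1],
)

```text
time: 7.98
eef_pos: [0.545, -0.2655, 0.1944]
tcp_rot: [-0.001, 1.0, -0.0, 0.0]
contact_force: [1.4, 0.7, 0.0]
opening: 0.264
finger_force: 59.2
```

arm_command(
  series=[0,0,0.1,0,0,0,1,0,0,0.2,0,0,0,1,0,0,0.2,0,0,0,1],
)

```text
time: 8.23
eef_pos: [0.545, -0.2655, 0.1923]
tcp_rot: [-0.001, 1.0, -0.0, 0.0]
contact_force: [1.8, -0.5, 0.3]
opening: 0.266
finger_force: 59.2
```

arm_command(
  series=[0,0,0.1,0,0,0,1,0,0,0.2,0,0,0,1,0,0,0.2,0,0,0,1],
)

```text
time: 8.48
eef_pos: [0.5451, -0.2655, 0.1912]
tcp_rot: [-0.001, 1.0, -0.0, 0.0]
contact_force: [0.3, -0.7, 3.9]
opening: 0.265
finger_force: 59.5
```

arm_command(
  series=[0,0,0.05,0,0,0,1,0,0,0.1,0,0,0,1,0,0,0.1,0,0,0,1],
)

```text
time: 8.73
eef_pos: [0.5452, -0.2655, 0.1908]
tcp_rot: [-0.001, 1.0, -0.0, 0.001]
contact_force: [-0.2, 1.2, 7.4]
opening: 0.264
finger_force: 59.8
```

arm_command(
  series=[0,0,0.05,0,0,0,1,0,0,0.1,0,0,0,1,0,0,0.1,0,0,0,1],
)

```text
time: 8.98
eef_pos: [0.5453, -0.2656, 0.1905]
tcp_rot: [-0.001, 1.0, -0.0, 0.001]
contact_force: [-0.2, 0.6, 9.5]
opening: 0.264
finger_force: 60.1
```

arm_command(
  series=[0,0,0.05,0,0,0,1,0,0,0.05,0,0,0,1,0,0,0.05,0,0,0,1,0,0,0.05,0,0,0,1],
)

```text
time: 9.32
eef_pos: [0.5454, -0.2656, 0.1903]
tcp_rot: [-0.001, 1.0, -0.0, 0.001]
contact_force: [-0.6, 2.2, 8.8]
opening: 0.264
finger_force: 60.2
```

arm_command(
  series=[0,0,0,0,0,0,1,0,0,0,0,0,0,1,0,0,0,0,0,0,1,0,0,0,0,0,0,1,0,0,0,0,0,0,1,0,0,0,0,0,0,1,0,0,0,0,0,0,1],
)

```text
time: 9.9
eef_pos: [0.5453, -0.2656, 0.1903]
tcp_rot: [-0.001, 1.0, -0.0, 0.001]
contact_force: [-0.4, 0.8, 9.0]
opening: 0.259
finger_force: 60.2
```

```bash
python3 - <<'E'
from h import *
F=[]
for i in range(4):
    s=telemetry.get_state();F.append(s["contact_force"][2]);w=vision.read_camera("wrist")
print(s["eef_pos"].round(4),np.round(F,1))
t=cam("scene")
a=cv2.resize(w["color"][200:320,260:380],(400,400),interpolation=cv2.INTER_CUBIC)
b=cv2.resize(t["color"][190:290,130:230],(400,400),interpolation=cv2.INTER_CUBIC)
cv2.imwrite("pics/k3.png",cv2.convertScaleAbs(np.hstack([a,b]),alpha=1.6))
E
```

```text
[ 0.5454 -0.2656  0.1903] [ 9.  10.   9.   9.7]
```

View pics/k3.png

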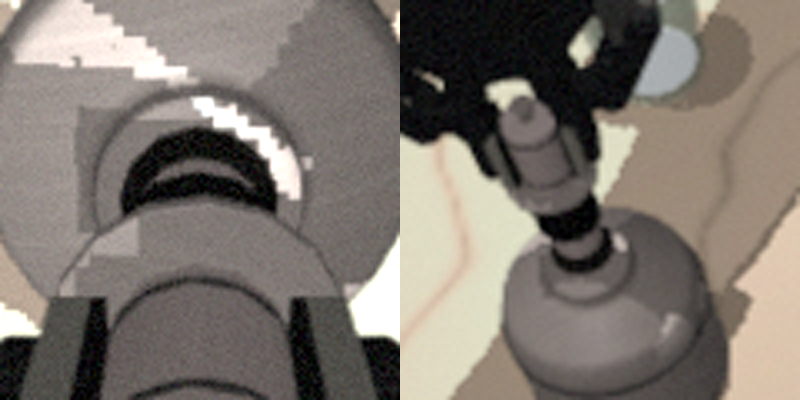

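k3: the gauge is seated on the stem. The end cap at (523,108) already stands higher out of the grip. The wrist reads 9.4 N, so the valve sees about 11.3 N once the gauge's weight is added. I'll press slightly more and hold.

arm_command(
  series=[0,0,0.05,0,0,0,1,0,0,0.05,0,0,0,1,0,0,0.05,0,0,0,1,0,0,0.05,0,0,0,1,0,0,0.05,0,0,0,1,0,0,0.05,0,0,0,1,0,0,0.05,0,0,0,1,0,0,0.05,0,0,0,1,0,0,0.05,0,0,0,1,0,0,0.05,0,0,0,1],
)

```text
time: 10.98
eef_pos: [0.5454, -0.2656, 0.1901]
tcp_rot: [-0.001, 1.0, -0.001, 0.001]
contact_force: [-1.6, 1.8, 9.9]
opening: 0.269
finger_force: 60.3
```

arm_command(
  series=[0,0,0,0,0,0,1,0,0,0,0,0,0,1,0,0,0,0,0,0,1,0,0,0,0,0,0,1,0,0,0,0,0,0,1,0,0,0,0,0,0,1,0,0,0,0,0,0,1,0,0,0,0,0,0,1],
)

```text
time: 11.65
eef_pos: [0.5454, -0.2656, 0.1901]
tcp_rot: [-0.001, 1.0, -0.001, 0.001]
contact_force: [-0.3, 1.4, 9.2]
opening: 0.267
finger_force: 60.3
```

arm_command(
  series=[0,0,0.04,0,0,0,1,0,0,0.07,0,0,0,1,0,0,0.07,0,0,0,1,0,0,0.07,0,0,0,1,0,0,0.07,0,0,0,1,0,0,0.07,0,0,0,1,0,0,0.07,0,0,0,1,0,0,0.07,0,0,0,1,0,0,0.07,0,0,0,1,0,0,0.07,0,0,0,1],
)

```text
time: 12.48
eef_pos: [0.5455, -0.2657, 0.1899]
tcp_rot: [-0.001, 1.0, -0.001, 0.001]
contact_force: [-1.3, 2.9, 10.8]
opening: 0.259
finger_force: 60.5
```

arm_command(
  series=[0,0,0,0,0,0,1,0,0,0,0,0,0,1,0,0,0,0,0,0,1,0,0,0,0,0,0,1,0,0,0,0,0,0,1,0,0,0,0,0,0,1],
)

```text
time: 12.98
eef_pos: [0.5455, -0.2656, 0.1899]
tcp_rot: [-0.001, 1.0, -0.001, 0.001]
contact_force: [-2.2, 2.4, 12.0]
opening: 0.267
finger_force: 60.5
```

arm_command(
  series=[0,0,-0.3,0,0,0,1,0,0,-0.8,0,0,0,1,0,0,-1.6,0,0,0,1,0,0,-2.8,0,0,0,1,0,0,-4.2,0,0,0,1,0,0,-5.8,0,0,0,1,0,0,-7.4,0,0,0,1,0,0,-8.6,0,0,0,1,0,0,-9.3,0,0,0,1,0,0,-9.5,0,0,0,1],
)

```text
time: 13.82
eef_pos: [0.545, -0.2656, 0.2838]
tcp_rot: [-0.001, 1.0, -0.001, 0.001]
contact_force: [0.3, 0.1, -1.9]
opening: 0.261
finger_force: 59.1
```

arm_command(
  series=[0.1,1,0,0,0,0,1,0.3,3,0,0,0,0,1,0.6,6,0,0,0,0,1,0.9,9,0,0,0,0,1,1.2,12,0,0,0,0,1,1.5,15,0,0,0,0,1,1.8,18,0,0,0,0,1,2.1,21,0,0,0,0,1,2.4,24,0,0,0,0,1,2.7,27,0,0,0,0,1],
)

```text
time: 14.65
eef_pos: [0.5159, 0.0068, 0.2801]
tcp_rot: [-0.001, 1.0, 0.0, -0.002]
contact_force: [0.5, -0.9, -1.5]
opening: 0.265
finger_force: 59.1
```

arm_command(
  series=[0.2,2.5,0,0,0,0,1,0.4,4.3,0,0,0,0,1,0.6,5.5,0,0,0,0,1,0.7,6,0,0,0,0,1,0.7,6,0,0,0,0,1,0.7,6,0,0,0,0,1,0.7,6,0,0,0,0,1,0.7,6,0,0,0,0,1],
)

```text
time: 15.32
eef_pos: [0.5106, 0.0637, 0.2815]
tcp_rot: [0.0, 1.0, -0.0, -0.0]
contact_force: [-0.5, 0.1, -1.4]
opening: 0.268
finger_force: 59.1
```

```bash
python3 - <<'E'
from h import *
s=telemetry.get_state(); M=R.from_quat(s["tcp_rot"]).as_matrix()
print(s["time"],s["eef_pos"].round(4),M[:,2].round(4),s["contact_force"].round(2))
w=cam("wrist"); print("lip",wproj(s["eef_pos"]+M@[0,0,.066],s,w),"hole",wproj([.5107,.064,.068],s,w))
a=cv2.resize(w["color"][170:370,240:400],(480,600),interpolation=cv2.INTER_CUBIC)
cv2.imwrite("pics/s1.png",cv2.convertScaleAbs(a,alpha=1.6))
E
```

```text
15.3167 [0.5106 0.0637 0.2815] [-3.e-04 -2.e-04 -1.e+00] [-0.46  0.06 -1.41]
lip [319.8 262.8] hole [319.9 217. ]
```

View pics/s1.png

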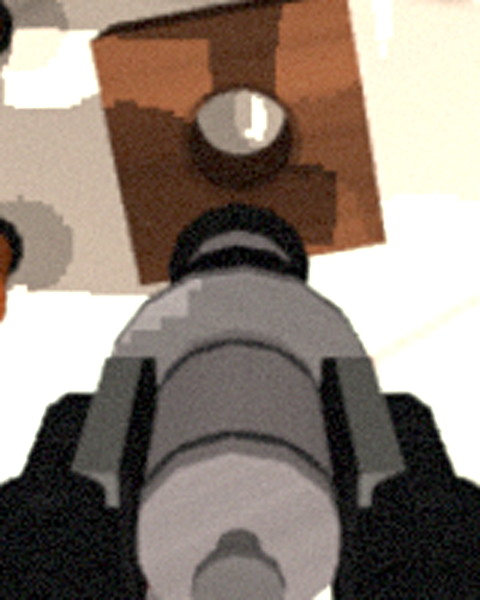

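s1: the rod stands well out, with its cap at (238,575). The hole centre is at about (320,216) against (319.9,217) predicted, so the gauge is aligned. I'll lower it.

arm_command(
  series=[0.02,0.02,1.5,0,0,0,1,0.02,0.02,4,0,0,0,1,0.02,0.02,7,0,0,0,1,0.02,0.02,9.8,0,0,0,1,0.02,0.02,11.8,0,0,0,1,0.02,0.02,13,0,0,0,1,0.02,0.02,13.5,0,0,0,1,0.02,0.02,13.5,0,0,0,1,0.02,0.02,13.5,0,0,0,1,0.02,0.02,13.5,0,0,0,1],
)

```text
time: 16.2
eef_pos: [0.5116, 0.0646, 0.1486]
tcp_rot: [-0.0, 1.0, -0.0, 0.002]
contact_force: [-0.2, 0.4, -1.1]
opening: 0.262
finger_force: 59.1
```

arm_command(
  series=[0,0,0.4,0,0,0,1,0,0,0.9,0,0,0,1,0,0,1.4,0,0,0,1,0,0,1.9,0,0,0,1,0,0,2.2,0,0,0,1,0,0,2.2,0,0,0,1,0,0,2.2,0,0,0,1],
)

```text
time: 16.78
eef_pos: [0.51, 0.0648, 0.1242]
tcp_rot: [-0.001, 1.0, 0.0, -0.0]
contact_force: [0.6, -0.2, -1.3]
opening: 0.26
finger_force: 59.1
```

arm_command(
  series=[0,0,0.5,0,0,0,1,0,0,1.1,0,0,0,1,0,0,1.7,0,0,0,1,0,0,2.3,0,0,0,1,0,0,2.9,0,0,0,1,0,0,3.4,0,0,0,1,0,0,3.8,0,0,0,1,0,0,3.8,0,0,0,1,0,0,3.8,0,0,0,1],
)

```text
time: 17.53
eef_pos: [0.5101, 0.0648, 0.0863]
tcp_rot: [-0.001, 1.0, 0.0, -0.0]
contact_force: [0.4, 0.8, -2.3]
opening: 0.263
finger_force: 59.1
```

arm_command(
  series=[0,0,0.2,0,0,0,1,0,0,0.4,0,0,0,1,0,0,0.6,0,0,0,1,0,0,0.6,0,0,0,1,0,0,0.6,0,0,0,1],
)

```text
time: 17.95
eef_pos: [0.5101, 0.0648, 0.0805]
tcp_rot: [-0.001, 1.0, 0.0, -0.0]
contact_force: [-0.4, -0.6, -1.8]
opening: 0.264
finger_force: 59.1
```

arm_command(
  series=[0,0,0.1,0,0,0,1,0,0,0.2,0,0,0,1,0,0,0.3,0,0,0,1,0,0,0.3,0,0,0,1,0,0,0.3,0,0,0,1],
)

```text
time: 18.37
eef_pos: [0.5102, 0.0648, 0.0776]
tcp_rot: [-0.001, 1.0, -0.0, -0.0]
contact_force: [0.7, -0.0, -1.7]
opening: 0.267
finger_force: 59.1
```

arm_command(
  series=[0,0,0.05,0,0,0,1,0,0,0.1,0,0,0,1,0,0,0.15,0,0,0,1,0,0,0.15,0,0,0,1],
)

```text
time: 18.7
eef_pos: [0.5104, 0.0648, 0.0773]
tcp_rot: [-0.001, 1.0, -0.0, -0.0]
contact_force: [-3.7, 0.3, 6.8]
opening: 0.267
finger_force: 59.8
```

The flange is down on the wood. I'll release it gently.

arm_command(
  series=[0,0,-0.05,0,0,0,1,0,0,-0.05,0,0,0,0.65,0,0,-0.05,0,0,0,0.5,0,0,-0.05,0,0,0,0.3,0,0,-0.05,0,0,0,0.1,0,0,-0.05,0,0,0,0,0,0,-0.05,0,0,0,0,0,0,-0.05,0,0,0,0,0,0,-0.05,0,0,0,0],
  force=20,
)

```text
time: 19.45
eef_pos: [0.5102, 0.0648, 0.0766]
tcp_rot: [-0.001, 1.0, -0.0, -0.0]
contact_force: [0.3, 0.2, 0.0]
opening: 0.997
finger_force: 0.0
```

arm_command(
  series=[0,0,-0.5,0,0,0,0,0,0,-1.5,0,0,0,0,0,0,-3.5,0,0,0,0,0,0,-6,0,0,0,0,0,0,-9,0,0,0,0,0,0,-12,0,0,0,0,0,0,-14.5,0,0,0,0,0,0,-16,0,0,0,0,0,0,-16,0,0,0,0,0,0,-16,0,0,0,0],
)

```text
time: 20.28
eef_pos: [0.5107, 0.0648, 0.2382]
tcp_rot: [-0.001, 1.0, -0.0, 0.002]
contact_force: [-0.4, -0.2, -0.3]
opening: 0.997
finger_force: 0.0
```

```bash
python3 - <<'E'
from h import *
s=telemetry.get_state();print(s["time"],s["eef_pos"].round(4),s["opening"])
w=cam("wrist");t=cam("scene")
print(wproj([.5107,.064,.072],s,w))
a=cv2.resize(w["color"][160:310,245:395],(400,400),interpolation=cv2.INTER_CUBIC)
b=cv2.resize(t["color"],None,fx=.8334,fy=.8334)[:400,:]
b=cv2.resize(t["color"][150:290,280:420],(400,400),interpolation=cv2.INTER_CUBIC)
cv2.imwrite("pics/end.png",cv2.convertScaleAbs(np.hstack([a,b]),alpha=1.6))
E
```

```text
20.2833 [0.5107 0.0648 0.2382] 0.9971366394526682
[318.7 226.3]
```

View pics/end.png

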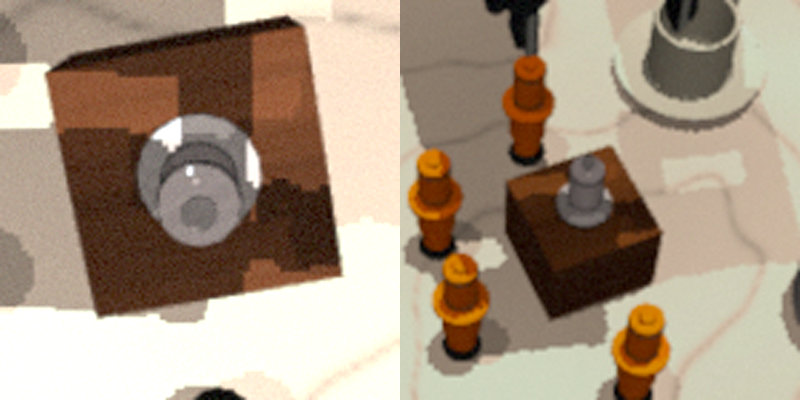

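The gauge hangs upright with its flange flat on the wood and the rod cap out at (588,165). The orange look-alikes haven't been moved. I'm handing it in.

```bash
python3 -c "
from plant import ctrl
print(ctrl.sign_off())"
```

```text
the job is handed in; nothing more can be done
None
```

The job is handed in: I pressed the gauge on the keg valve at an estimated 11–13 N for over three seconds (the last second near 13 N) and hung it back upright in its stand with the rod still out, in about 20 s of the 64 s allowed.

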